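# Open the touch-latch drill bit case

## Robot

A 7-joint arm with a two-finger parallel gripper is mounted at the origin on the work surface. World frame = base frame: x ahead of the robot, y to its left, z up, the work surface at z = 0. Lengths are in m, angles in rad, forces in N, time in s.
With the tool pointing down it reaches from about 0.425 to 0.95 m from the base axis. Payload 4.7 kg.
Tool frame: the origin (TCP) lies between the finger pads; the fingertips stand 25 mm ahead of it and the grasp point (between the pads) lies 6 mm ahead of it; z points along the fingers, y is the line along which they close (so a half turn about z gives the same grasp; the last joint's range is limited). The gripper opens to 85 mm and grips with 20 to 120 N. Pads are 22 mm wide; open, the fingers measure 114 mm over their backs; the gripper's body (76 mm by 85 mm) begins 54 mm behind the grasp point. The pads swing forward as they close: fully open they stand 13 mm farther back than shut.
Start: joints at [-1.18, 0.469, -0.049, 1.532, 0.024, 1.141, -0.082], TCP at [0.275, 0.616, 0.256] pointing down, gripper open.
Joint ranges: [-2.59, 2.59], [-0.33, 1.99], [-1.39, 1.29], [0.1, 2.45], [-1.04, 4.18], [0.21, 1.99], [-2.66, 2.66]. Speed limits (rad/s): [2.57, 2.57, 3.14, 3.14, 3.14, 3.14, 3.14].

## Interface

Orientations are given as a 3x3 rotation matrix whose columns are the frame's x, y, z axes.
In Python, from rig import * gives the robot as it stands. Calls block until the motion is done:
- movep(position, orientation): joint-space move of the TCP to a pose.
- move_l(position, attitude=None, feed=0.15, until_force=None): straight line of the TCP; attitude=None keeps the orientation; feed is the mean speed in m/s. With until_force (N) it stops when the force on the tool has changed by that much, and returns True; else False.
- move_joints(angles): joint-space move.
- command_gripper(opening, newtons=None): finger opening in m; newtons is the grip in N (None keeps the last); returns when the fingers have stopped.
- sleep(seconds).
- inverse_kinematics(position, orientation): joint angles nearest the present ones, or None.
- sense(): the state.
- camera(name): name is "side" or "top"; returns (picture, depth): 420x560x3 uint8, red, green, blue; 420x560 float32, m along the optical axis (not along the pixel's ray), 0 where there is no reading.
- camera_params(name): a dict with "K" (3x3 intrinsics, pixels), "dist" ([k1, k2, p1, p2, k3] as OpenCV has them; the pictures are not rectified), "position" and "rotation" of the camera in the world. Camera axes: x right, y down, z forward; pixel columns grow to the right and rows downward; lengths in m; the calibration is good to about 2 mm. A picture is of the moment at which its call begins. camera_params takes no time and is no camera call.
A pose or a line that the arm cannot do raises Unreachable and nothing moves.
- finish_job(): hands the job in; it is judged then, once.
The state is a dict: "time_s": time; "joint_pos": joint angles; "qd": joint speeds; "joint_efforts": joint torques, N m; "position": TCP position; "tcp_rot": TCP orientation; "wrist_force": force on the tool from outside, world axes, zero at the start; "ft_torque": the same for the moment, N m; "finger_gap": finger opening in m; "gripper_force": force on a finger pad.
Only numpy, scipy, OpenCV 4.12 (cv2) and the standard library are available. Lean on these libraries where they do the work, as an engineer would, in place of code of your own. Each camera call takes 0.05 s, during which the arm holds its last target. There are 200 camera calls.

## Task

I need the drill bits in the case with the dark walnut lid: press down on the front of that lid so its touch latch lets go and the lid springs ajar, then push the lid on over with a fingertip until it leans back wide open by itself. Only touch and push, never pinch the lid; leave the pale birch case shut, don't shift or lift the other things on the bench, and finish with the hand clear.

Things in the scene. Friction and masses are not known exactly. Their poses are not given: they have to be found in the camera images.
- walnut_case: plywood bit case fixed to the bench; box 150 (x) x 150 (y) x 90 mm, origin at the centre of its underside; its -x side is the front, lid hinge along y at the rear (+x). This one has the dark brown walnut lid: the one to open
- walnut_lid (a joint): dark brown walnut lid: angle, rad: about 0 latched shut (level), grows as it opens upward and to the rear; pressed to its stop -0.042; sprung ajar about 0.45, resting there; stop when wide open 2.0. From ajar it swings freely (about 0.13 kg); let go short of upright (1.57) it falls back to ajar, past upright it leans back on its stop. It cannot be raised while latched
- birch_case: plywood bit case fixed to the bench; box 150 (x) x 150 (y) x 90 mm, origin at the centre of its underside; its -x side is the front, lid hinge along y at the rear (+x). This one has the pale birch lid: a bystander, to be left shut
- birch_lid (a joint): pale birch lid: same lid and touch latch as the walnut one, same joint values
- walnut_press (a point): point on the walnut lid's top face, 20 mm behind the middle of its front edge; moves with the lid; its axes are the lid's (x to the hinge, z out of the top face). Touch latch: pushed here (5 to 8 N, more nearer the hinge) the lid sinks about 5 mm to a firm stop; let up, a damped spring lifts it ajar within about half a second. It does not latch again
- walnut_edge (a point): middle of the walnut lid's front edge, halfway through its 12 mm thickness; moves with the lid: about 96 mm above the bench when shut, 160 mm when ajar
- walnut_hinge (a point): middle of the walnut lid's hinge axis, 90 mm above the bench, 160 mm behind the lid's front edge, in line with the lid's underside; lies 75 mm behind the case's origin
- walnut_lid_top: the walnut lid's dark top skin, 3 mm thick (its origin is on the hinge). The whole lid is a flat board without handle, 160 mm front to rear, 166 mm wide, 12 mm thick; shut, its top is 102 mm above the bench and it overhangs the front wall by 10 mm
- walnut_lid_under: the walnut lid's cork lining on the underside, 3 mm thick (its origin is on the hinge)
- birdhouse: bystander: wooden birdhouse with a pitched roof, 170 x 160 x 215 mm high; origin at its underside
- spray_bottle: bystander: white spray bottle with a red trigger head, 70 mm across, 198 mm high; origin at its underside
- red_bottle: bystander: red bottle, 72 mm across, 200 mm high; origin at its underside
- screw_jar: bystander: small jar with a brass-coloured lid between the two cases, 52 mm across, 70 mm high; origin at its underside
- tape_measure: bystander: yellow tape measure, 70 x 40 x 60 mm high; origin at its underside
- hammer: bystander: hammer lying flat; origin at its underside, handle along its x
- glue_block: bystander: wooden block 90 x 45 x 35 mm high; origin at its underside

How it is judged:
On the way, in this order (a step that is already met when the one before it is completed fails the run):
1. the walnut lid, its latch pressed, has sprung ajar (0.3 to 0.6 rad) (value of joint walnut_lid between 0.3 and 0.6 rad), for 0.2 s.
2. the walnut lid has been pushed over past upright (over 1.65 rad) (value of joint walnut_lid above 1.65 rad), for 0.2 s.
At the end, for the whole second after the job is handed in: the walnut lid leans back wide open (over 1.65 rad) and at rest, the birch lid is still latched shut (under 0.1 rad), every other thing is within 30 mm of where it stood (value of joint walnut_lid above 1.65 rad and velocity of joint walnut_lid between -0.1 and 0.1 rad/s and value of joint birch_lid below 0.1 rad and distance of each of birdhouse, spray_bottle, red_bottle, screw_jar, tape_measure, hammer, glue_block from where it was at the start of the episode below 0.03 m); the robot touches nothing.
It fails at once if the birch case's latch is released (value of joint birch_lid above 0.15 rad).
It fails at once if the walnut lid is pinched: over 8 N of the fingers on its top face and on its underside at once (contact force between the fingers and walnut_lid_top above 8 N and contact force between the fingers and walnut_lid_under above 8 N).
It fails at once if a bystander is lifted, carried or pushed more than 30 mm (distance of any of birdhouse, spray_bottle, red_bottle, screw_jar, tape_measure, hammer, glue_block from where it was at the start of the episode above 0.03 m).
It also fails if it takes over 40 s, if anything falls off the work surface, if the arm or the gripper's body presses on something with over 40 N, if the wrist force passes 120 N, or if a joint passes its speed limit or range.

## Working session

There is one attempt and no reset: what is moved stays moved. The work goes in short steps, each a Python script; the robot and the scene stay as the last script left them, time stands still between calls to the robot, and variables do not carry over. Pictures are saved under pics/ and viewed, at most 10 in all, crops included, and the job is handed in when it is done.

```bash
mkdir -p pics; cat > h.py <<'E'
from rig import *
import numpy as np, cv2
def shot(n,f):
    im,d=camera(n); cv2.imwrite(f'pics/{f}.png',im[:,:,::-1]); np.save(f'pics/{f}.npy',d); return im,d
def px(n,d,u,v):
    p=camera_params(n); K=np.array(p['K']); 
    x=cv2.undistortPoints(np.array([[[u,v]]],float),K,np.array(p['dist']))[0,0]
    w=d[v-2:v+3,u-2:u+3]; z=np.median(w[w>0])
    return np.array(p['position'])+np.array(p['rotation'])@(np.array([x[0],x[1],1])*z)
E
python3 - <<'E'
from h import *
shot('top','t0'); shot('side','s0')
s=sense(); print(s['time_s'],s['position'],s['tcp_rot'])
for n in('top','side'): print(camera_params(n)['position'])
E
```

```text
0.1 [0.27490924 0.61596487 0.25534834] [[-9.13184941e-01  4.07544880e-01 -6.59333105e-04]
 [ 4.07545408e-01  9.13183465e-01 -1.64327444e-03]
 [-6.76159947e-05 -1.76932165e-03 -9.99998432e-01]]
[0.36814461 0.01650821 1.72683988]
[-0.39485649  1.06268419  1.09853088]
```

View pics/t0.png

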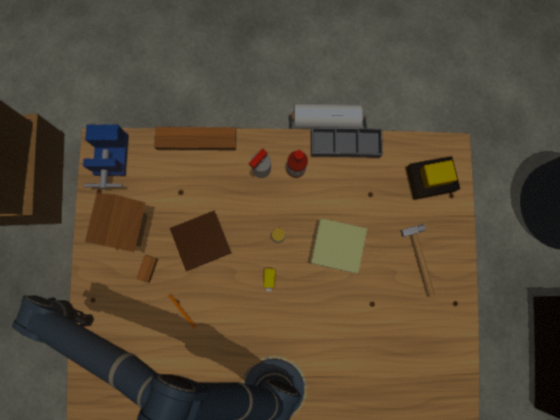

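View pics/s0.png

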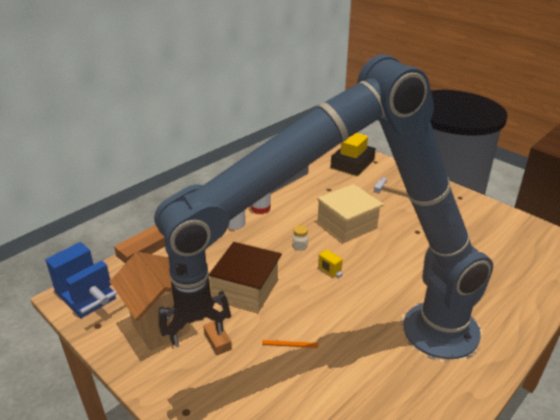

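The top view (up = +x, left = +y) shows the walnut lid with corners near (171,234), (213,211), (231,248) and (189,270). The edge facing the robot is the lower one, (189,270)–(231,248). The birdhouse is to its left at (115,222), the jar at (278,235), the tape at (269,278), the bottles at (261,163) and (297,163), and the block at (147,268).

```bash
cat >> h.py <<'E'
def cloud(n,d):
    p=camera_params(n); K=np.array(p['K']); H,W=d.shape
    uv=np.stack(np.meshgrid(np.arange(W),np.arange(H)),-1).reshape(-1,1,2).astype(float)
    x=cv2.undistortPoints(uv,K,np.array(p['dist']))[:,0]
    c=np.c_[x,np.ones(len(x))]*d.reshape(-1,1)
    return (c@np.array(p['rotation']).T+np.array(p['position'])).reshape(H,W,3)
E
python3 - <<'E'
from h import *
d=np.load('pics/t0.npy');P=cloud('top',d)
for n,(u,v) in dict(lid=(201,240),birch=(340,246)).items():
    z=P[v,u,2]; m=((abs(P[...,2]-z)<.02)&(d>0)).astype(np.uint8)
    _,l=cv2.connectedComponents(m); Q=P[l==l[v,u]]
    print(n,z,len(Q),Q[:,2].std()); r=cv2.minAreaRect((Q[:,:2]*1000).astype(np.float32)); print(r); print(cv2.boxPoints(r))
for n,(u,v) in dict(bird=(118,222),spray=(261,166),red=(297,162),jar=(278,235),tape=(269,277),block=(147,268),pencil=(182,308)).items(): print(n,px('top',d,u,v).round(3))
# side-view colour: lid top region
E
```

```text
lid 0.10374788906067711 2255 0.003874595520806653
((514.99560546875, 257.90411376953125), (161.9822235107422, 165.94573974609375), 23.07545280456543)
[[407.964   302.4944 ]
 [473.00525 149.82605]
 [622.0272  213.31384]
 [556.98596 365.98218]]
birch 0.10095067687705694 2285 0.0038257030121207894
((503.131591796875, -218.35739135742188), (168.91188049316406, 161.14686584472656), 77.97879791259766)
[[ 406.73514 -284.17993]
 [ 564.34814 -317.74258]
 [ 599.5281  -152.53485]
 [ 441.91504 -118.9722 ]]
bird [0.561 0.512 0.201]
spray [0.769 0.051 0.133]
red [ 0.779 -0.071  0.155]
jar [ 0.539 -0.011  0.07 ]
tape [0.394 0.019 0.06 ]
block [0.419 0.452 0.035]
pencil [0.28  0.328 0.002]
```

```bash
cat >> h.py <<'E'
yaw=np.radians(23.08); f=np.array([np.cos(yaw),np.sin(yaw),0]); k=np.array([0,0,1.]); l=np.cross(k,f)
Hc=np.array([.5895,.2896,.09])
def rot(a,s): # tool tilted forward by a; s: sign of y along lid left
    z=np.sin(a)*f-np.cos(a)*k; y=s*l; return np.c_[np.cross(y,z),y,z]
def push(th,a,s,back=0,r=.155):
    R=rot(a,s); C=Hc+r*(-np.cos(th)*f+np.sin(th)*k)-back*f
    n=np.cos(a)*f+np.sin(a)*k
    return C-.010*R[:,2]-.011*n, R     # tip 15 mm past contact, TCP 25 behind tip
E
python3 - <<'E'
from h import *
for a in (0,.35,.6):
  for s in(1,-1):
    print(a,s,[None if (q:=inverse_kinematics(*push(t,a,s,b))) is None else np.round(q,1).tolist() for t,b in((.3,.06),(1.,0),(1.8,0))])
command_gripper(0.0)
R=rot(0,-1) if rot(0,-1)[:,1]@sense()['tcp_rot'][:,1]>0 else rot(0,1)
p=Hc-.14*f; p[2]=.22
movep(p,R)
p[2]=.085+.025
print(move_l(p,feed=.04,until_force=15),sense()['position'],sense()['wrist_force'])
p[2]=.30
move_l(p,feed=.2); sleep(.8)
shot('side','s1'); im,d=shot('top','t1')
print(sense()['time_s'],sense()['position'],R[:,1])
E
```

```text
0 1 [[-0.5, 0.2, -0.1, 2.2, 0.0, 0.7, 1.4], [-0.5, 0.3, -0.1, 1.8, 0.0, 1.0, 1.4], [-0.5, 0.5, -0.1, 1.5, 0.0, 1.1, 1.4]]
0 -1 [[-1.0, 0.2, 0.5, 2.2, -0.2, 0.7, -1.6], [-1.0, 0.3, 0.5, 1.9, -0.2, 1.0, -1.5], [-0.9, 0.5, 0.5, 1.5, -0.3, 1.1, -1.5]]
0.35 1 [[-0.7, 0.1, 0.1, 2.4, 0.3, 0.3, 1.1], [-0.6, 0.2, 0.0, 2.1, 0.1, 0.5, 1.3], [-0.5, 0.3, -0.1, 1.8, 0.1, 0.7, 1.4]]
0.35 -1 [[-1.0, 0.1, 0.4, 2.4, 0.1, 0.3, -1.8], [-1.0, 0.2, 0.5, 2.1, -0.1, 0.5, -1.6], [-0.9, 0.4, 0.5, 1.8, -0.2, 0.7, -1.5]]
0.6 1 [None, [-0.6, 0.1, 0.0, 2.2, 0.5, 0.2, 0.9], [-0.5, 0.3, -0.0, 2.0, 0.3, 0.3, 1.2]]
0.6 -1 [None, [-1.6, 0.2, 1.2, 2.3, -0.8, 0.2, -1.0], [-1.0, 0.3, 0.5, 2.0, -0.3, 0.3, -1.5]]
True [0.46039665 0.23460104 0.1213743 ] [-1.80706321 -1.53658311  7.57580527]
6.5667 [0.46068892 0.23472309 0.30003228] [-0.39201601  0.91995839  0.        ]
```

View pics/s1.png

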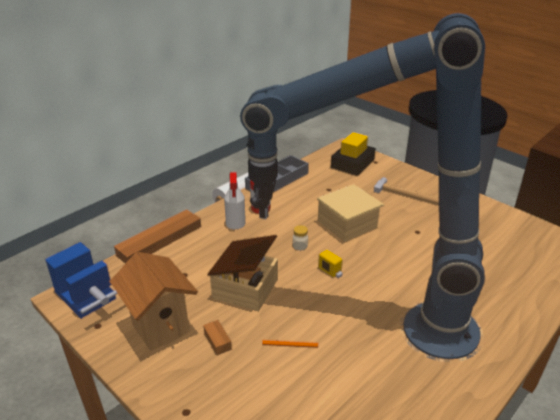

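The lid is ajar, with its gap facing the robot (front edge at about (275,240)), and nothing else has moved. Next I push it over.

```bash
python3 - <<'E'
from h import *
a=.35;s=1
p,R=push(.3,a,s,.07)
hi=p.copy(); hi[2]=.29
move_l(sense()['position']-.13*f,feed=.25)
movep(hi,R); move_l(p,feed=.15)
for t in np.arange(.35,1.86,.15):
    q,_=push(t,a,s); move_l(q,feed=.12)
    print(round(t,2),np.round(sense()['wrist_force'],1),end=' ')
sleep(.3)
q=sense()['position']
move_l(q-.15*f+.03*k,feed=.15); sleep(1)
shot('side','s2'); im,d=shot('top','t2'); print(sense()['time_s'],sense()['position'])
E
```

```text
0.35 [-0.1 -0.2 -0.2] 0.5 [-0.2  0.1 -0.8] 0.65 [-0.7 -0.9  0.5] 0.8 [-9.6 -5.2  9. ] 0.95 [-14.1  -8.2  20.6] 1.1 [-11.8  -7.5  25. ] 1.25 [-7.3 -6.8 22.2] 1.4 [-1.9 -4.1 20.9] 1.55 [ 0.7 -2.2 15.9] 1.7 [ 3.1 -2.2 13.5] 1.85 [-9.1 -6.7 21.9] 15.5833 [0.48053763 0.24215515 0.28046006]
```

View pics/s2.png

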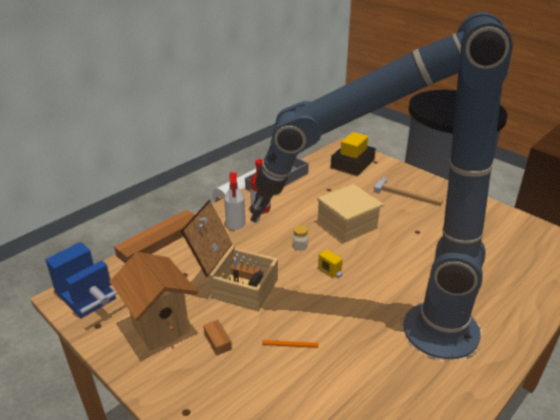

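View pics/t2.png

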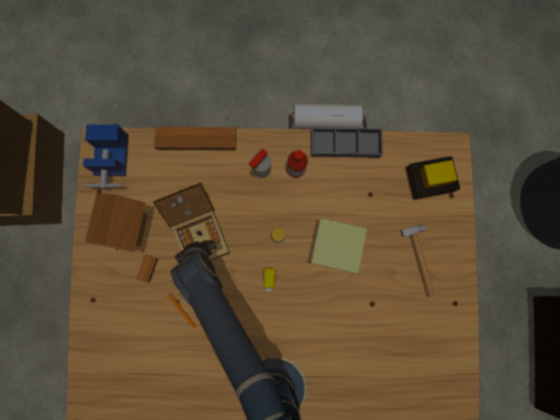

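The walnut lid leans back wide open (top view, around (185,203)), the birch lid is shut, the bystanders are in place and the hand is clear.

```bash
python3 -c "
from h import *
print(finish_job())"
```

```text
the job is handed in; nothing more can be done
None
```

The walnut case is open: I pressed its latch, the lid sprang ajar, and I pushed it over until it leaned back wide open by itself; in the last pictures the birch case was still shut, the other things were in place and the hand was clear, and the job is handed in (no verdict was returned).

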